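# Shut the drawer of a worktop stand and level the stand

## Task

First push the open drawer of the small wooden stand fully home. Then grip the levelling knob on top of the stand, press it down so that the stand seats on its springy foot, and, still pressing, turn the knob until the bubble of the spirit level lies centred between its two black lines. Finish holding the knob, still pressing it down with the bubble centred; leave the salt shaker, the little bowl and the teaspoon alone.

Things in the scene. Friction and masses are not known exactly. Their poses are not given: they have to be found in the camera images.
- stand: low wooden stand, 180 (x) x 300 (y) x 70 mm high, fixed in place; origin on the worktop under its centre; x from its drawer front to its back, y to its left end, z up. Two plain feet at its left end, a screw foot at its right end under the knob. The right end rides on a spring: it stands 1.8 mm high until pressed down
- drawer (a joint): how far the drawer is open (m): 0 is fully home against its stop, starts 0.025 to 0.045; it slides along the stand's x with about 1.5 N of friction and stays where it is left
- drawer_handle (a point): centre of the outer face of the drawer's aluminium bar handle, 44 mm above the worktop; the bar is 80 mm long along the stand's y, 14 mm high, 12 mm thick, and its outer face is 21 mm in front of the drawer front; x, y, z axes as the stand's
- knob: aluminium knob on the stand's top, 62 mm ahead of its centre and 115 mm to its right; origin on its upright axis under its flange, 72 mm above the worktop (+-3). Flange: 50 mm disc, 8 mm thick; on it a grip bar 40 mm long along the knob's x, 10 mm wide (y), top 31 mm above the origin. Turning clockwise from above raises the knob 2.5 mm per rad and needs 0.06 N m
- settle (a joint): how far the stand's right end is pressed down on its spring (rad of tilt; read too roughly to use, trust the force): 0 not pressed, 0.007 fully seated; springs back when the press ends. Pressing the knob with 4 N starts it moving, 6 N seats it, then it is rigid; 8 to 20 N is a good press. As the knob is turned clockwise the hand must rise with it, or the press grows
- bubble (a point): centre of the white bubble, 16 mm long, 9 mm wide, seen from above. It moves along the vial to the stand's higher end: about 16 mm to the right per rad of clockwise knob turn, and 11 mm to the left as the stand is pressed from free to seated. Seated, it starts 6 to 23 mm left of the middle (unpressed it may look centred; that does not count)
- vial_mid (a point): middle of the grey spirit-level vial, halfway between its two black lines (22 mm apart); the level, 116 mm long along y in an aluminium frame, is fixed on the front half of the stand's top, its middle 160 mm left of the knob's axis, its top about 88 mm above the worktop; x, y, z axes as the stand's
- salt_shaker: salt shaker, 44 mm wide, 90 mm high, standing left of the stand; origin under its centre; leave alone
- pinch_bowl: small white bowl, 85 mm wide, 38 mm high, right of the stand; origin under its centre; leave alone
- teaspoon: steel teaspoon, 130 x 27 x 11 mm, lying on the worktop to the front right of the stand; origin under its centre; leave alone

How it is judged:
By the outcome, as a careful person would: the job done as asked, in the order asked, and still so for the second after the job is handed in, while the arm keeps its last pose, push and grip.
It also fails if it takes over 54 s, if anything falls off the work surface, if the arm or the gripper's body presses on something with over 40 N, if the wrist force passes 120 N, or if a joint passes its speed limit or range.

## Robot

A 6-joint arm with a two-finger parallel gripper is mounted at the origin on a cart in front of the work surface, level with it; the furniture and walls round the work are solid. World frame = base frame: x ahead of the robot, y to its left, z up, the work surface at z = 0. Lengths are in m, angles in rad, forces in N, time in s.
With the tool pointing down it reaches from about 0.4 to 0.825 m from the base axis. Payload 7 kg.
Tool frame: the origin (TCP) lies on the centre line of the jaws, within the pads' length; the fingertips stand 17 mm ahead of it and the grasp point (between the pads) lies 2 mm behind it (bot.tip_extent is the distance from the TCP to the fingertips, in m); y points along the fingers, z is the direction in which the jaws open and shut, and the axes are right-handed (so a half turn about y gives the same grasp; the last joint's range is limited). The gripper opens to 88 mm and grips with 3 to 60 N. Pads are 19 mm wide; open, the fingers measure 130 mm over their backs; the gripper's body (78 mm by 193 mm) begins 47 mm behind the grasp point.
Start: joints at [-0.886, 0.359, 0.012, 0, -1.224, -0.288], TCP at [0.261, -0.623, 0.244] pointing down, gripper open.
Joint ranges: [-3.07, 3.07], [-1.43, 2.12], [-1.02, 1.25], [-3.03, 1.67], [-3.05, -0], [-3.03, 3.03]. Speed limits (rad/s): [2.39, 2.39, 3.01, 3.14, 3.14, 3.14].

## Interface

Orientations are given as a rotation vector (axis times angle).
In Python, from station import bot, viewer gives the robot as it stands.
- The arm moves only by the tool servo_tool, never from a script. Its argument "commands" is a list of rows, each an object with "rotation": the turn, a rotation vector about the tool's x, y, z in degrees, a list of three; "dp": the shift along the tool's x, y, z in cm, a list of three; "hand": the closure, from -1 (fully open) to 1 (shut), so that 0 is half open. In form: [{"rotation": [wx, wy, wz], "dp": [dx, dy, dz], "hand": hand}, ...]. A call has 1 to 20 rows; each row shifts and turns the commanded pose from where the row before left it, along the tool's axes as they then stand; what a row does not reach is not made up. A row lasts 1/12 s, in which the tool goes at most 41.7 mm and 7.16 degrees, less where a joint would pass 70% of its speed; a pose out of reach is approached as far as the arm can. A call is refused whole if a number of a shift passes 4.17 or a number of a turn 7.16, either way. A call with a gripper value outside its range is refused whole. The fingers move at their own pace and stop on an object; "newtons" is the grip in N (left out, the last holds). Time passes only in rows, so rows that do not move let the fingers close. It gives the time, the measured TCP pose, the force and the opening at its end, in the units of the state.
- bot.sense(): the state, without advancing time (a new reading comes with each control period).
- viewer.read_camera(name): name is "scene" or "top"; returns a dict with "image" (384x512x3 uint8, blue, green, red), "range_z" (384x512 float32, m along the optical axis (not along the pixel's ray), 0 where there is no reading), "intrinsics" (3x3 intrinsics, pixels), "D" ([k1, k2, p1, p2, k3] as OpenCV has them; the pictures are not rectified), "position" and "orientation" of the camera in the world. Camera axes: x right, y up, looking along -z (the intrinsics and any distortion apply to the point x, -y, -z); pixel columns grow to the right and rows downward; lengths in m; the calibration is good to about 2 mm. A picture is of the moment at which its call begins.
- bot.close_job(): hands the job in, once; it reports no verdict.
The state is a dict: "time_s": time; "joint_pos": joint angles; "qd": joint speeds; "effort": joint torques, N m; "tool_pos": TCP position; "tcp_rot": TCP orientation; "contact_force": force on the tool from outside, world axes, zero at the start; "torque": the same for the moment, N m; "grip_width": finger opening in m.
Only numpy, scipy, OpenCV 4.12 (cv2) and the standard library are available. Lean on these libraries where they do the work, as an engineer would, in place of code of your own. Each camera call takes 0.05 s, during which the arm holds its last target. There are 200 camera calls.

## Working session

There is one attempt and no reset: what is moved stays moved. The work goes in short steps, Python scripts to look and compute and a tool call to move; the robot and the scene stay as the last step left them, time stands still between calls to the robot, and variables do not carry over. Pictures are saved under pics/ and viewed, about 8 in all and at most 12, crops included, and the job is handed in when it is done.

Besides the shell and the picture viewer there is one more tool, called as name([rows], argument=value, ...), one row to a line, values as JSON. servo_tool: Moves the arm, as the interface text tells. Its arguments: {"type":"object","properties":{"commands":{"type":"array"},"newtons":{"type":"number"}},"required":["commands"]}

```bash
mkdir -p pics; cat > h.py <<'E'
import numpy as np,cv2
from scipy.spatial.transform import Rotation as R
from station import bot,viewer
def cam(n):
    c=viewer.read_camera(n); o=np.array(c["orientation"],float)
    c["R"]=o if o.shape==(3,3) else (R.from_rotvec(o) if o.size==3 else R.from_quat(o)).as_matrix()
    return c
def ray(c,uv):
    p=cv2.undistortPoints(np.array(uv,float).reshape(-1,1,2),np.array(c["intrinsics"]),np.array(c["D"])).reshape(-1,2)
    d=np.c_[p[:,0],-p[:,1],-np.ones(len(p))]
    return d@c["R"].T
def onplane(c,uv,z):
    d=ray(c,uv); o=np.array(c["position"]); return o+d*((z-o[2])/d[:,2])[:,None]
def depthpt(c,uv):
    d=ray(c,uv); r=np.array([c["range_z"][int(v),int(u)] for u,v in uv]); return np.array(c["position"])+d*r[:,None]
E
python3 - <<'E'
from h import *
s=bot.sense(); print({k:np.round(v,3) for k,v in s.items()}, bot.tip_extent)
for n in("scene","top"):
    c=cam(n); print(n,c["position"],c["orientation"],c["intrinsics"],c["D"]); cv2.imwrite(f"pics/{n}0.png",c["image"])
    np.savez(f"{n}0.npz",**{k:c[k] for k in c})
E
```

```text
{'time_s': np.float64(0.0), 'joint_pos': array([-0.886,  0.359,  0.011, -0.   , -1.224, -0.288]), 'qd': array([-0.001,  0.   ,  0.001, -0.002, -0.   ,  0.001]), 'effort': array([-1.0000e-03, -5.8271e+01,  2.9305e+01,  6.9970e+00,  7.0000e-03,
       -0.0000e+00]), 'tool_pos': array([ 0.261, -0.622,  0.243]), 'tcp_rot': array([-1.547, -0.311,  0.311]), 'contact_force': array([-0.703, -1.03 ,  0.948]), 'torque': array([ 0.001, -0.007, -0.002]), 'grip_width': np.float64(0.087)} 0.017
scene [-0.20067252  0.63664695  0.54341686] [ 0.58247937 -1.1954773  -1.9229197 ] [[452.84277487   0.         253.51309649]
 [  0.         452.84277487 189.35447405]
 [  0.           0.           1.        ]] [0.03717788 0.         0.         0.         0.        ]
top [0.33736054 0.1001088  1.14251158] [ 0.12965006 -0.1188267  -1.55428699] [[438.52635125   0.         256.4869056 ]
 [  0.         438.52635125 192.42373206]
 [  0.           0.           1.        ]] [-0.0831441  0.         0.         0.         0.       ]
```

View pics/top0.png

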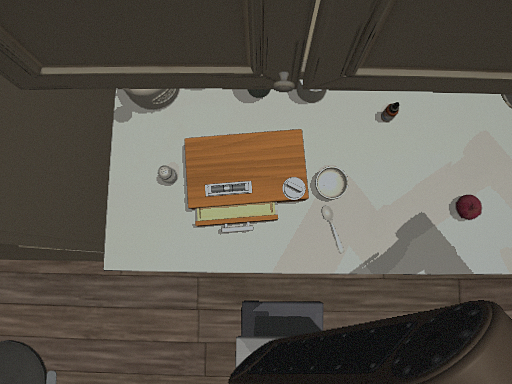

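View pics/scene0.png

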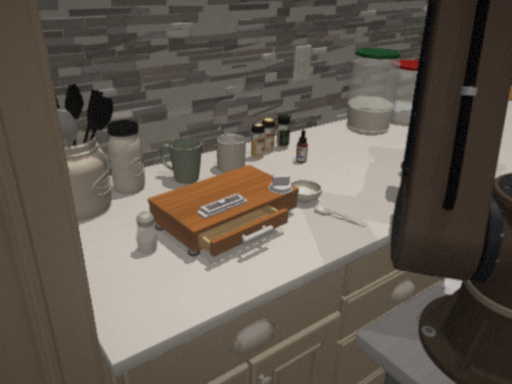

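The top view shows the stand at about (247,168), knob at (293,188), level at (229,188), open drawer with handle at (237,229), bowl at (331,183), spoon at (332,228) and shaker at (167,174). The upper cabinets lie over the back of the worktop.

```bash
python3 - <<'E'
from h import *
c=dict(np.load("top0.npz")); im=c["image"]
print(R.from_matrix(c["R"]).as_rotvec())
hsv=cv2.cvtColor(im,cv2.COLOR_BGR2HSV)
m=((hsv[...,0]<16)&(hsv[...,1]>110)&(hsv[...,2]>60)).astype(np.uint8); m[:,:150]=0;m[:,330:]=0;m[250:]=0;m[:110]=0
m[207:]=0
m=cv2.morphologyEx(m,cv2.MORPH_OPEN,np.ones((3,3)))
cs=max(cv2.findContours(m,0,2)[0],key=cv2.contourArea); hull=cv2.convexHull(cs)
ap=cv2.approxPolyDP(hull,4,True).reshape(-1,2); print("hull",ap); print(np.round(onplane(c,ap,0.07),4))
for n,uv,z in [("knob",(293,188),.1),("handle",(237,229),.044),("vial",(229,188),.088)]:
    print(n,onplane(c,[uv],z).round(4),depthpt(c,[uv]).round(4))
crop=im[170:245,180:320]; cv2.imwrite("pics/crop0.png",cv2.resize(crop,None,fx=5.6,fy=5.6,interpolation=cv2.INTER_CUBIC))
E
```

```text
[ 0.12965006 -0.1188267  -1.55428699]
hull [[301 130]
 [306 182]
 [286 199]
 [188 206]
 [186 138]]
[[ 0.6707 -0.0022  0.07  ]
 [ 0.5365 -0.0141  0.07  ]
 [ 0.4932  0.0355  0.07  ]
 [ 0.4726  0.2775  0.07  ]
 [ 0.6464  0.2895  0.07  ]]
knob [[0.5158 0.0205 0.1   ]] [[0.5172 0.0199 0.0921]]
handle [[0.4195 0.1565 0.044 ]] [[0.4189 0.1561 0.0518]]
vial [[0.516  0.1758 0.088 ]] [[0.5158 0.1757 0.0888]]
```

View pics/crop0.png

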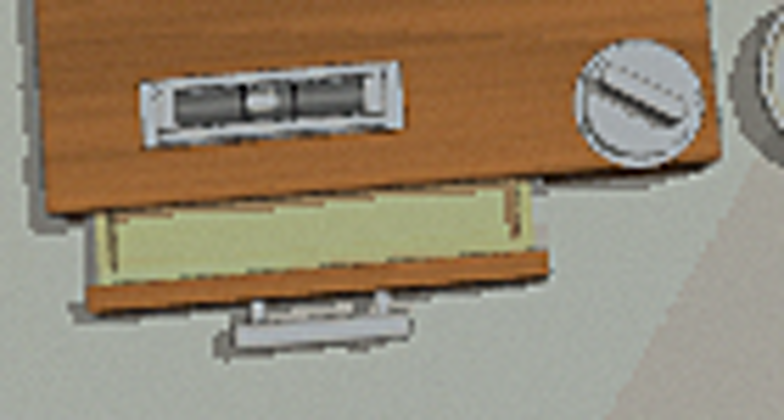

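Crop: bubble at (264,100), vial middle about (270,103), knob flange centred near (640,103), bar running from (598,75) to (682,120), handle front edge (235,347)–(410,333).

```bash
python3 - <<'E'
from h import *
c=dict(np.load("top0.npz"))
def W(p,z): return onplane(c,[(180+a/5.6-.4,170+b/5.6-.4) for a,b in p],z)
def yaw(P): d=P[0]-P[1]; return np.degrees(np.arctan2(-d[0],d[1]))  # dir of stand +y
for n,p,z in [("front",[(48,213),(720,163)],.07),("levelfront",[(150,147),(405,128)],.08),("levelback",[(140,83),(398,62)],.088),("drawer",[(88,290),(548,252)],.06),("handle",[(237,347),(410,336)],.048)]:
    P=W(p,z); print(n,P.round(4).tolist(),"yaw",yaw(P).round(2))
P=W([(598,80),(680,123)],.098); print("bar",P.round(4),yaw(P))
P=W([(640,104)],.078); print("knob flange",P)
P=W([(642,93)],.102); print("knob bar",P)
P=W([(270,103),(264,100)],.085); print("vial,bubble",P)
s=bot.sense(); print(R.from_rotvec(s["tcp_rot"]).as_matrix().round(3))
E
```

```text
front [[0.4686, 0.2769, 0.07], [0.4946, -0.0193, 0.07]] yaw 5.02
levelfront [[0.4971, 0.2315, 0.08], [0.5069, 0.1198, 0.08]] yaw 5.03
levelback [[0.5241, 0.2358, 0.088], [0.5348, 0.1232, 0.088]] yaw 5.42
drawer [[0.4357, 0.2595, 0.06], [0.4553, 0.056, 0.06]] yaw 5.5
handle [[0.4122, 0.1938, 0.048], [0.4182, 0.1168, 0.048]] yaw 4.42
bar [[0.5261 0.0364 0.098 ]
 [0.5077 0.001  0.098 ]] -27.435654379275448
knob flange [[0.51920944 0.01667789 0.078     ]]
knob bar [[0.5199197  0.01769705 0.102     ]]
vial,bubble [[0.5164459  0.17889896 0.085     ]
 [0.51774385 0.18155694 0.085     ]]
[[ 0.922 -0.001 -0.386]
 [ 0.386  0.001  0.922]
 [-0.    -1.     0.001]]
```

servo_tool([
  {"rotation": [0,5.9,0],"dp": [0,0,0],"hand": 1},
  {"rotation": [0,5.9,0],"dp": [0,0,0],"hand": 1},
  {"rotation": [0,5.8,0],"dp": [0,0,0],"hand": 1},
  {"rotation": [0,0,0],"dp": [1.58,0.31,2.53],"hand": 1},
  {"rotation": [0,0,0],"dp": [1.58,0.31,2.53],"hand": 1},
  {"rotation": [0,0,0],"dp": [1.58,0.31,2.53],"hand": 1},
  {"rotation": [0,0,0],"dp": [1.58,0.31,2.53],"hand": 1},
  {"rotation": [0,0,0],"dp": [1.58,0.31,2.53],"hand": 1},
  {"rotation": [0,0,0],"dp": [1.58,0.31,2.53],"hand": 1},
  {"rotation": [0,0,0],"dp": [1.58,0.31,2.53],"hand": 1},
  {"rotation": [0,0,0],"dp": [1.58,0.31,2.53],"hand": 1},
  {"rotation": [0,0,0],"dp": [1.58,0.31,2.53],"hand": 1},
  {"rotation": [0,0,0],"dp": [1.58,0.31,2.53],"hand": 1},
  {"rotation": [0,0,0],"dp": [1.58,0.31,2.53],"hand": 1},
  {"rotation": [0,0,0],"dp": [1.58,0.31,2.53],"hand": 1},
  {"rotation": [0,0,0],"dp": [1.58,0.31,2.53],"hand": 1},
  {"rotation": [0,0,0],"dp": [1.58,0.31,2.53],"hand": 1},
], newtons=15)

```text
time_s: 1.52
tool_pos: [0.4497, -0.2485, 0.1999]
tcp_rot: [-1.569, -0.07, 0.07]
contact_force: [-0.2, -0.2, -0.6]
grip_width: 0.0002
```

servo_tool([
  {"rotation": [0,0,0],"dp": [-0.17,0,2.92],"hand": 1},
  {"rotation": [0,0,0],"dp": [-0.17,0,2.92],"hand": 1},
  {"rotation": [0,0,0],"dp": [-0.17,0,2.92],"hand": 1},
  {"rotation": [0,0,0],"dp": [-0.17,0,2.92],"hand": 1},
  {"rotation": [0,0,0],"dp": [-0.17,0,2.92],"hand": 1},
  {"rotation": [0,0,0],"dp": [-0.17,0,2.92],"hand": 1},
  {"rotation": [0,0,0],"dp": [-0.17,0,2.92],"hand": 1},
  {"rotation": [0,0,0],"dp": [-0.17,0,2.92],"hand": 1},
  {"rotation": [0,0,0],"dp": [-0.17,0,2.92],"hand": 1},
  {"rotation": [0,0,0],"dp": [-0.17,0,2.92],"hand": 1},
  {"rotation": [0,0,0],"dp": [-0.17,0,2.92],"hand": 1},
  {"rotation": [0,0,0],"dp": [-0.17,0,2.92],"hand": 1},
  {"rotation": [0,0,0],"dp": [-0.17,0,2.92],"hand": 1},
  {"rotation": [0,0,0],"dp": [-0.17,0,2.92],"hand": 1},
  {"rotation": [0,0,0],"dp": [0,0,0],"hand": 1},
])

```text
time_s: 2.77
tool_pos: [0.3891, 0.1587, 0.2003]
tcp_rot: [-1.569, -0.073, 0.072]
contact_force: [0.4, -0.5, 0.3]
grip_width: 0.0006
```

servo_tool([
  {"rotation": [0,0,0],"dp": [0,2.9,0],"hand": 1},
  {"rotation": [0,0,0],"dp": [0,2.9,0],"hand": 1},
  {"rotation": [0,0,0],"dp": [0,2.9,0],"hand": 1},
  {"rotation": [0,0,0],"dp": [0,2.9,0],"hand": 1},
  {"rotation": [0,0,0],"dp": [0,2.9,0],"hand": 1},
  {"rotation": [0,0,0],"dp": [0,0,0],"hand": 1},
  {"rotation": [0,0,0],"dp": [0.8,0,0],"hand": 1},
  {"rotation": [0,0,0],"dp": [0.8,0,0],"hand": 1},
  {"rotation": [0,0,0],"dp": [0.8,0,0],"hand": 1},
  {"rotation": [0,0,0],"dp": [0.8,0,0],"hand": 1},
  {"rotation": [0,0,0],"dp": [0.8,0,0],"hand": 1},
  {"rotation": [0,0,0],"dp": [0.5,0,0],"hand": 1},
  {"rotation": [0,0,0],"dp": [0.3,0,0],"hand": 1},
])

```text
time_s: 3.85
tool_pos: [0.4382, 0.1597, 0.0557]
tcp_rot: [-1.569, -0.071, 0.069]
contact_force: [-1.8, 1.1, 1.3]
grip_width: 0.0006
```

servo_tool([
  {"rotation": [0,0,0],"dp": [0.3,0,0],"hand": 1},
  {"rotation": [0,0,0],"dp": [0.2,0,0],"hand": 1},
  {"rotation": [0,0,0],"dp": [0.2,0,0],"hand": 1},
  {"rotation": [0,0,0],"dp": [0.2,0,0],"hand": 1},
])

```text
time_s: 4.18
tool_pos: [0.4459, 0.1601, 0.0552]
tcp_rot: [-1.57, -0.07, 0.071]
contact_force: [-0.5, -1.5, 0.8]
grip_width: 0.0004
```

servo_tool([
  {"rotation": [0,0,0],"dp": [0.2,0,0],"hand": 1},
  {"rotation": [0,0,0],"dp": [0.1,0,0],"hand": 1},
  {"rotation": [0,0,0],"dp": [0.1,0,0],"hand": 1},
])

```text
time_s: 4.43
tool_pos: [0.4488, 0.1601, 0.0549]
tcp_rot: [-1.57, -0.068, 0.072]
contact_force: [-11.1, 4.1, 5.2]
grip_width: 0.0003
```

servo_tool([
  {"rotation": [0,0,0],"dp": [0.1,0,0],"hand": 1},
  {"rotation": [0,0,0],"dp": [0,0,0],"hand": 1},
])

```text
time_s: 4.6
tool_pos: [0.4488, 0.16, 0.0546]
tcp_rot: [-1.571, -0.067, 0.073]
contact_force: [-11.7, 3.5, 6.6]
grip_width: 0.0002
```

servo_tool([
  {"rotation": [0,0,0],"dp": [-1.3,0,0],"hand": 1},
  {"rotation": [0,0,0],"dp": [-1.3,0,0],"hand": 1},
  {"rotation": [0,0,0],"dp": [0,-3.2,0],"hand": 0},
  {"rotation": [0,0,0],"dp": [0,-3.2,0],"hand": 0},
  {"rotation": [0,0,0],"dp": [0,-3.2,0],"hand": 0},
  {"rotation": [0,0,0],"dp": [0,-3.2,0],"hand": 0},
  {"rotation": [0,0,0],"dp": [1.6,0,-3],"hand": 0},
  {"rotation": [0,0,0],"dp": [1.6,0,-3],"hand": 0},
  {"rotation": [0,0,0],"dp": [1.6,0,-3],"hand": 0},
  {"rotation": [0,0,0],"dp": [1.6,0,-3],"hand": 0},
  {"rotation": [0,0,0],"dp": [1.6,0,-3],"hand": 0},
  {"rotation": [0,-6.4,0],"dp": [0,0,0],"hand": 0},
  {"rotation": [0,-6.4,0],"dp": [0,0,0],"hand": 0},
  {"rotation": [0,-6.4,0],"dp": [0,0,0],"hand": 0},
  {"rotation": [0,-6.4,0],"dp": [0,0,0],"hand": 0},
  {"rotation": [0,-6.4,0],"dp": [0,0,0],"hand": 0},
  {"rotation": [0,-6.4,0],"dp": [0,0,0],"hand": 0},
  {"rotation": [0,-6.4,0],"dp": [0,0,0],"hand": 0},
  {"rotation": [0,-6.4,0],"dp": [0,0,0],"hand": 0},
  {"rotation": [0,-6.4,0],"dp": [0,0,0],"hand": 0},
])

```text
time_s: 6.27
tool_pos: [0.5184, 0.0161, 0.1832]
tcp_rot: [-1.396, -0.857, 0.856]
contact_force: [-0.7, 0.4, 0.3]
grip_width: 0.0438
```

```bash
python3 - <<'E'
from h import *
s=bot.sense(); M=R.from_rotvec(s["tcp_rot"]).as_matrix()
d=np.array([.5195,.017,.125])-s["tool_pos"]
print(s["joint_pos"].round(3),s["tool_pos"].round(4),s["grip_width"],s["contact_force"].round(1)); print(M.round(3)); print("tool d cm",(M.T@d*100).round(2),"yaw",np.degrees(np.arctan2(M[1,0],M[0,0])))
c=cam("top"); a=cv2.resize(c["image"][160:240,180:330],None,fx=5,fy=5,interpolation=cv2.INTER_CUBIC); cv2.imwrite("pics/t1.png",a)
c=cam("scene"); cv2.imwrite("pics/s1.png",cv2.resize(c["image"][140:270,130:350],None,fx=3.6,fy=3.6,interpolation=cv2.INTER_CUBIC))
E
```

```text
[ 0.41   0.151 -0.416  0.    -1.002 -0.88 ] [0.5184 0.0161 0.1832] 0.04384799176388193 [-0.7  0.4  0.3]
[[ 0.453  0.001 -0.891]
 [ 0.891  0.     0.453]
 [ 0.    -1.    -0.   ]]
tool d cm [ 0.13  5.82 -0.06] yaw 63.0570468041254
```

View pics/t1.png

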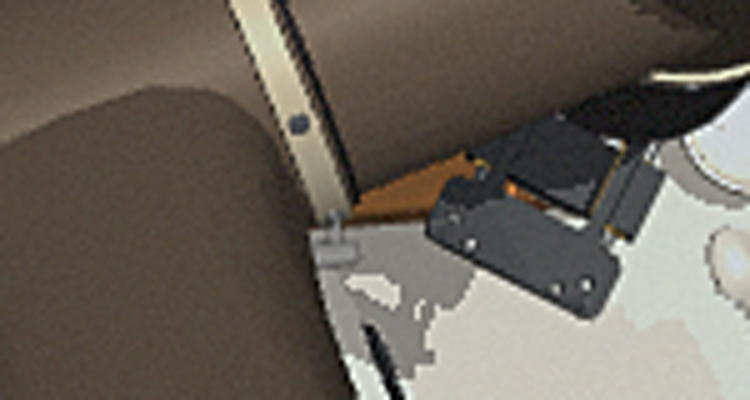

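View pics/s1.png

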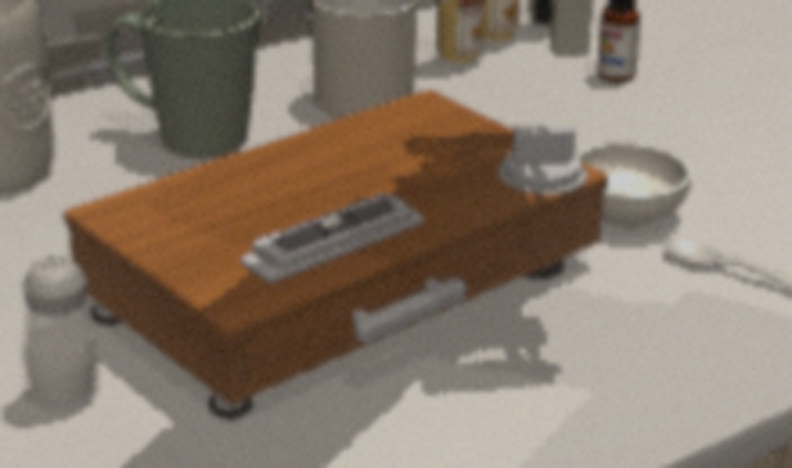

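The top view shows the arm hiding the level. In the scene crop the drawer is flush, with the vial at (335,222) and bar at (545,143) visible. The gripper itself doesn't appear where I expected it, so I'll check that projection.

```bash
cat >> h.py <<'E'
def proj(c,P):
    q=(np.atleast_2d(P)-np.array(c["position"]))@c["R"]; q=q*[1,-1,-1]
    return cv2.projectPoints(q,np.zeros(3),np.zeros(3),np.array(c["intrinsics"]),np.array(c["D"]))[0].reshape(-1,2)
E
python3 - <<'E'
from h import *
c=cam("scene"); print(proj(c,[[.5184,.0161,.1832],[.519,.017,.103],[.5,.175,.085]]).round(1))
cv2.imwrite("pics/s2.png",c["image"])
E
```

```text
[[285.1 142.1]
 [282.8 174.8]
 [230.1 203.2]]
```

View pics/s2.png

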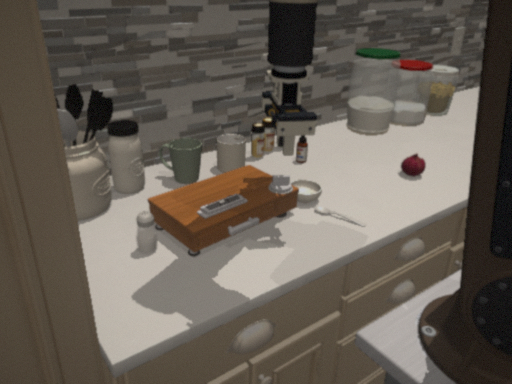

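The scene view shows the gripper above the knob (285,142), with the vial visible at (222,205). Descending.

servo_tool([
  {"rotation": [0,0,0],"dp": [0.1,2.5,0],"hand": 0},
  {"rotation": [0,0,0],"dp": [0,2.5,0],"hand": 0},
  {"rotation": [0,0,0],"dp": [0,2,0],"hand": 0},
  {"rotation": [0,0,0],"dp": [0,0.7,0],"hand": 0},
  {"rotation": [0,0,0],"dp": [0,0,0],"hand": 0},
])

```text
time_s: 6.83
tool_pos: [0.5176, 0.0165, 0.1046]
tcp_rot: [-1.398, -0.847, 0.853]
contact_force: [-0.4, -0.7, -0.1]
grip_width: 0.0436
```

servo_tool([
  {"rotation": [0,0,0],"dp": [0,0.1,0],"hand": 0},
  {"rotation": [0,0,0],"dp": [0,0.1,0],"hand": 0},
  {"rotation": [0,0,0],"dp": [0,0.1,0],"hand": 0},
  {"rotation": [0,0,0],"dp": [0,0,0],"hand": 0},
])

```text
time_s: 7.17
tool_pos: [0.5191, 0.0171, 0.104]
tcp_rot: [-1.398, -0.853, 0.85]
contact_force: [0.8, 0.3, -0.0]
grip_width: 0.0438
```

servo_tool([
  {"rotation": [0,0,0],"dp": [0,0.1,0],"hand": 0},
  {"rotation": [0,0,0],"dp": [0,0.1,0],"hand": 0},
  {"rotation": [0,0,0],"dp": [0,0,0],"hand": 0},
])

```text
time_s: 7.42
tool_pos: [0.5186, 0.017, 0.1012]
tcp_rot: [-1.398, -0.852, 0.852]
contact_force: [-0.1, 1.1, -0.6]
grip_width: 0.0435
```

servo_tool([
  {"rotation": [0,0,0],"dp": [0,0.1,0],"hand": 0},
  {"rotation": [0,0,0],"dp": [0,0,0],"hand": 1},
  {"rotation": [0,0,0],"dp": [0,0,0],"hand": 1},
  {"rotation": [0,0,0],"dp": [0,0,0],"hand": 1},
  {"rotation": [0,0,0],"dp": [0,0,0],"hand": 1},
  {"rotation": [0,0,0],"dp": [0,0,0],"hand": 1},
  {"rotation": [0,0,0],"dp": [0,0,0],"hand": 1},
], newtons=30)

```text
time_s: 8.0
tool_pos: [0.5201, 0.0164, 0.1005]
tcp_rot: [-1.399, -0.854, 0.851]
contact_force: [16.6, -16.4, -14.1]
grip_width: 0.0097
```

servo_tool([
  {"rotation": [0,0,0],"dp": [0,0,-0.1],"hand": 1},
  {"rotation": [0,0,0],"dp": [0,0,0],"hand": 1},
  {"rotation": [0,0,0],"dp": [0,0,0],"hand": 1},
])

```text
time_s: 8.25
tool_pos: [0.5203, 0.0161, 0.1003]
tcp_rot: [-1.398, -0.853, 0.852]
contact_force: [4.6, -5.6, -3.3]
grip_width: 0.01
```

```bash
python3 - <<'E'
from h import *
s=bot.sense(); M=R.from_rotvec(s["tcp_rot"]).as_matrix()
print(s["tool_pos"],M.T@s["contact_force"],s["torque"],np.degrees(np.arctan2(M[1,0],M[0,0])))
E
```

```text
[0.5202737  0.01614303 0.10031439] [-2.83534908  3.33151509 -6.62245176] [-1.61947    -1.59423687 -0.06833464] 62.744064260753966
```

servo_tool([
  {"rotation": [0,0,0],"dp": [-0.02,0.05,-0.04],"hand": 1},
  {"rotation": [0,0,0],"dp": [0,0.1,0],"hand": 1},
  {"rotation": [0,0,0],"dp": [0,0,0],"hand": 1},
  {"rotation": [0,0,0],"dp": [0,0,0],"hand": 1},
])

```text
time_s: 8.58
tool_pos: [0.5203, 0.0158, 0.0994]
tcp_rot: [-1.398, -0.853, 0.852]
contact_force: [1.9, -4.2, 5.0]
grip_width: 0.0096
```

servo_tool([
  {"rotation": [0,0,0],"dp": [0,0.1,0],"hand": 1},
  {"rotation": [0,0,0],"dp": [0,0,0],"hand": 1},
  {"rotation": [0,0,0],"dp": [0,0,0],"hand": 1},
])

```text
time_s: 8.83
tool_pos: [0.5204, 0.0156, 0.0985]
tcp_rot: [-1.399, -0.853, 0.852]
contact_force: [1.7, -5.4, 6.7]
grip_width: 0.0095
```

servo_tool([
  {"rotation": [0,0,0],"dp": [0,0.1,0],"hand": 1},
  {"rotation": [0,0,0],"dp": [0,0,0],"hand": 1},
  {"rotation": [0,0,0],"dp": [0,0,0],"hand": 1},
])

```text
time_s: 9.08
tool_pos: [0.5204, 0.0155, 0.0982]
tcp_rot: [-1.399, -0.854, 0.852]
contact_force: [-1.5, -6.2, 12.8]
grip_width: 0.0099
```

```bash
cat > look.py <<'E'
import sys; from h import *
c=cam("scene"); th=np.radians(5.1); ex=np.array([np.cos(th),np.sin(th),0]); ey=np.array([-np.sin(th),np.cos(th),0])
C=np.array([.5165,.178,.085]); S=6  # px/mm ; left end of the stand at left
g=np.array([C+ex*(150-v)/S/1e3-ey*(u-390)/S/1e3 for v in range(300) for u in range(780)])
uv=proj(c,g).astype(np.float32).reshape(300,780,2)
o=cv2.remap(c["image"],uv[...,0],uv[...,1],cv2.INTER_CUBIC); cv2.imwrite(sys.argv[1],o)
s=bot.sense(); print(s["time_s"],s["contact_force"].round(1),s["tool_pos"].round(4))
E
python3 look.py pics/v1.png
```

```text
9.1333 [-2.3 -6.5 13.8] [0.5204 0.0156 0.0982]
```

View pics/v1.png

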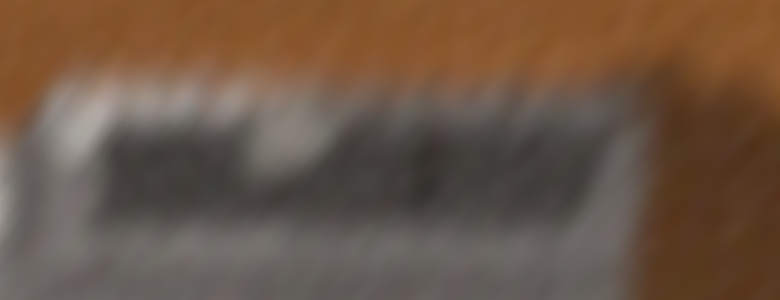

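Crop: bubble at about (287,150), right line at (427,170), vial middle about 357. That puts the bubble roughly 12 mm left, so it needs about 0.73 rad clockwise. I'll do part of it first.

servo_tool([
  {"rotation": [0,4,0],"dp": [0,-0.0175,0],"hand": 1},
  {"rotation": [0,4,0],"dp": [0,-0.0175,0],"hand": 1},
  {"rotation": [0,4,0],"dp": [0,-0.0175,0],"hand": 1},
  {"rotation": [0,0,0],"dp": [0,0,0],"hand": 1},
  {"rotation": [0,0,0],"dp": [0,0,0],"hand": 1},
])

```text
time_s: 9.55
tool_pos: [0.5199, 0.016, 0.0988]
tcp_rot: [-1.459, -0.692, 0.691]
contact_force: [-5.0, -0.9, 15.9]
grip_width: 0.0099
```

```bash
cat > st.py <<'E'
from h import *
s=bot.sense(); M=R.from_rotvec(s["tcp_rot"]).as_matrix()
print(s["time_s"],s["tool_pos"].round(4),"toolF",(M.T@s["contact_force"]).round(1),"T",s["torque"].round(3),"yaw",np.degrees(np.arctan2(M[1,0],M[0,0])).round(2),s["grip_width"])
E
python3 st.py
```

```text
9.55 [0.5199 0.016  0.0988] toolF [ -3.9 -15.9   3.3] T [-0.5    1.738  0.004] yaw 50.75 0.00991441351448636
```

servo_tool([
  {"rotation": [0,4,0],"dp": [0,-0.02,0],"hand": 1},
  {"rotation": [0,4,0],"dp": [0,-0.02,0],"hand": 1},
  {"rotation": [0,4,0],"dp": [0,-0.018,0],"hand": 1},
  {"rotation": [0,4,0],"dp": [0,-0.018,0],"hand": 1},
  {"rotation": [0,4,0],"dp": [0,-0.018,0],"hand": 1},
  {"rotation": [0,4,0],"dp": [0,-0.018,0],"hand": 1},
  {"rotation": [0,0,0],"dp": [0,0,0],"hand": 1},
  {"rotation": [0,0,0],"dp": [0,0,0],"hand": 1},
])

```text
time_s: 10.22
tool_pos: [0.5191, 0.0173, 0.0997]
tcp_rot: [-1.538, -0.366, 0.366]
contact_force: [-9.8, 7.5, 19.8]
grip_width: 0.0099
```

```bash
python3 st.py; sed -i 's/^s=bot/import os; b=c["image"][190:220,200:255]; cv2.imwrite(sys.argv[1][:-4]+"z.png",cv2.resize(b,None,fx=14,fy=14,interpolation=cv2.INTER_CUBIC))\nfor P in (C+ey*.058,C,C-ey*.058): print(((proj(c,P)[0]-[200,190]+.5)*14).round(0))\ns=bot/' look.py; python3 look.py pics/v2.png
```

```text
10.2167 [0.5191 0.0173 0.0997] toolF [ -5.4 -19.8  11.1] T [2.846 3.774 0.082] yaw 26.74 0.009857032835360722
[ 40. 272.]
[352. 154.]
[643.  45.]
10.2667 [-10.4   7.3  18.8] [0.5191 0.0173 0.0998]
```

View pics/v2z.png

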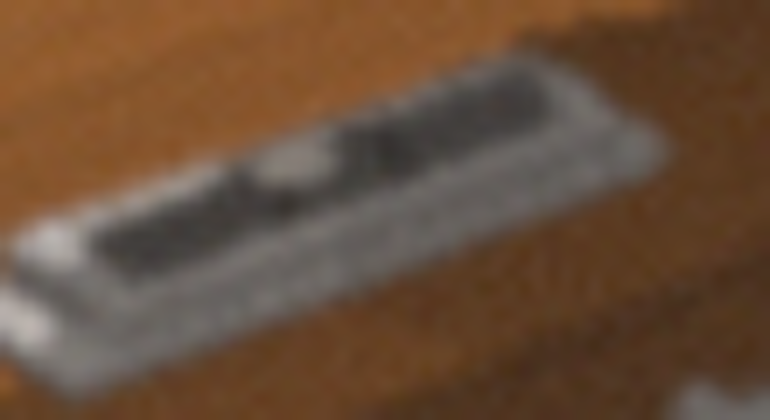

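Crop: bubble centre (297,163), right line (390,150), left line low end (280,200), vial middle about x=328. The bubble is still about 6 mm left. Next I'll ease the press and side load and turn 16° more.

servo_tool([
  {"rotation": [0,0,0],"dp": [-0.02,-0.06,0.05],"hand": 1},
  {"rotation": [0,4,0],"dp": [0,-0.02,0],"hand": 1},
  {"rotation": [0,4,0],"dp": [0,-0.02,0],"hand": 1},
  {"rotation": [0,4,0],"dp": [0,-0.02,0],"hand": 1},
  {"rotation": [0,4,0],"dp": [0,-0.02,0],"hand": 1},
  {"rotation": [0,0,0],"dp": [0,0,0],"hand": 1},
  {"rotation": [0,0,0],"dp": [0,0,0],"hand": 1},
])

```text
time_s: 10.85
tool_pos: [0.5188, 0.0184, 0.1006]
tcp_rot: [-1.563, -0.147, 0.147]
contact_force: [-8.7, 10.9, 12.5]
grip_width: 0.0096
```

```bash
python3 st.py; python3 look.py pics/v3.png; python3 - <<'E'
from h import *
import numpy as np
# average several frames; intensity vs image x along the vial axis band, at 4 lateral offsets
A=np.mean([cam("scene")["image"].astype(float).mean(2) for _ in range(6)],0).astype(np.float32)
np.save("A3.npy",A)
b=A[190:220,200:255]; cv2.imwrite("pics/v3avg.png",cv2.resize(np.clip((b-30)*1.8,0,255).astype(np.uint8),None,fx=14,fy=14,interpolation=cv2.INTER_CUBIC))
E
```

```text
10.85 [0.5188 0.0184 0.1006] toolF [ -6.5 -12.5  12.3] T [4.199 3.196 0.025] yaw 10.72 0.009641288531324772
[ 40. 272.]
[352. 154.]
[643.  45.]
10.9 [-7.7 11.1 13.1] [0.5188 0.0183 0.1006]
```

View pics/v3avg.png

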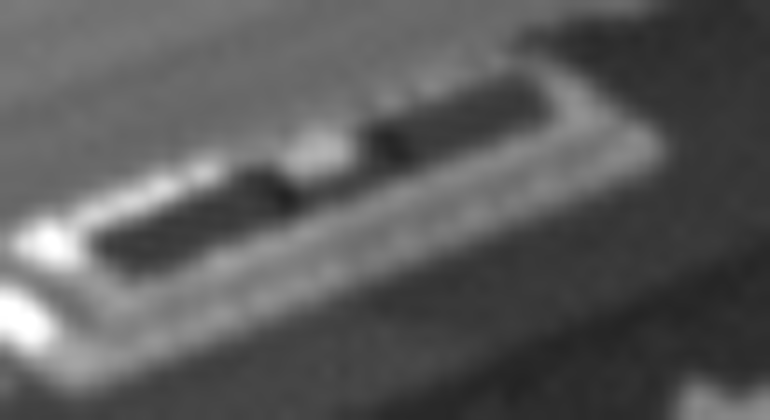

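The vial lines now show at (280,190) and (392,147), with the bubble at (322,155). The bubble sits higher than the lines, so this oblique view is ambiguous by about 2.5 mm. I'll calibrate that offset using the first top and scene pair, where the bubble hadn't moved between views.

```bash
python3 - <<'E'
from h import *
t=np.load("top0.npz")["image"].astype(np.float32).mean(2); s=np.load("scene0.npz")["image"].astype(np.float32).mean(2)
s2=cv2.imread("pics/s2.png").astype(np.float32).mean(2)
s=(s+s2)/2
A=np.load("A3.npy")
f=lambda b,k,g:cv2.resize(np.clip((b-30)*g,0,255).astype(np.uint8),None,fx=k,fy=k,interpolation=cv2.INTER_CUBIC)
a=f(t[180:196,201:256],14,1.3); b=f(s[192:215,200:255],14,1.8)
cv2.imwrite("pics/cal.png",np.vstack([a,b]))
np.set_printoptions(linewidth=250)
print(t[184:194,204:254].astype(int))
E
```

```text
[[ 82  75  81 101 119 137 169 178 184 187 189 189 190 189 188 190 187 186 184 179 175 161 127 116  90  80 104  79 112 111 103  58  98  50  61 111 117  68  71  77  53 188 178 174 124 175 177 125  90  96]
 [ 57 190 188 135 176 178 176 171 169 133 124 107  86  92  66  60 112 103  53   0 104  50 104 108 117  79  90  76   0  73  74  69  76  80  82  75  84  86  89  87  56 173 176 173 128 173 176 141  89 100]
 [ 83 182 179 171 114 172 182  57  55  64 111 119  91  86  93  76  65  73  77  16  84 107 107 113 150  81  86  96  27  97  93  90  98  97  96 100 100 106 108 112 107 171 174 173 145 171 173 179  84  94]
 [ 86 177 174 124 169 174 181  76  80  76  81  78  82  89  84  93  92  93  99  24 170 183 181 177 184 143 106 119  46 119 121 115 121 121 121 119 120 117 118 110  99 168 175 170 139 173 173 180  90 100]
 [ 86 176 172 173 163 170 182  84  94  96  99 101 106 107 114 112 116 117 123  65 193 180 176 175 184 146 106 115  64 106 100  96  98  91  91  90  86  86  89  77  71 155 178 173 153 171 173 177  85  99]
 [ 85 175 172 169 158 174 182  96 119 121 116 115 113 115 111 106 104  97 102  45 113
[... 230 characters left out ...]
7  31  52  59  60  67  59  68  84  86  53  47 131  85  78  81  81 110 176 171 181  70 103]
 [ 91 127 173 172 161 176 183  82  70  69  71  71  68  60  65  60  59  62  60  49  38  77 112 106 103  56  99 130  84 166 166 159 154 152 174 178 183 185 187 186 187 187 189 183 181 179 175 183  76 101]
 [ 95 124 177 178 149 175 176 143  67  65  79 109  61  58 129  86 136 162 166 169 175 171 171 176 181 189 187 188 189 187 184 184 183 183 179 173 173 160 125 119  88  98 104  72 100 182 180 183  75  99]
 [ 95 120 178 179  66  78 107 126 164 173 175 181 186 185 187 188 185 184 179 182 184 177 179 168 165 135 121  98 100  90  65  73  92 100 102 133 118 108 118 104  97  74  52  45  48  40  62  94  93 102]]
```

View pics/cal.png

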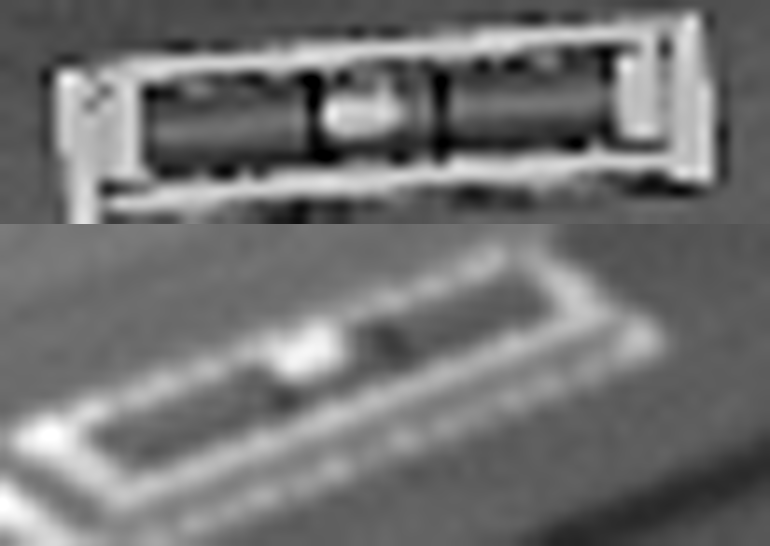

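Calibration from the start pair:
- **Top view:** lines at columns 223 and 232. Bubble centre is about 225.9, which is 3.9 mm left.
- **Scene view of the same state:** bubble at x≈308, so centred corresponds to x≈328–330.
- **Now:** bubble at x≈322, about 1.2–1.5 mm left. That calls for roughly 4–5° more.

servo_tool([
  {"rotation": [0,0,0],"dp": [-0.03,0,0.05],"hand": 1},
  {"rotation": [0,2.3,0],"dp": [0,-0.01,0],"hand": 1},
  {"rotation": [0,2.2,0],"dp": [0,-0.01,0],"hand": 1},
  {"rotation": [0,0,0],"dp": [0,0,0],"hand": 1},
  {"rotation": [0,0,0],"dp": [0,0,0],"hand": 1},
])

```text
time_s: 11.62
tool_pos: [0.5187, 0.0187, 0.1008]
tcp_rot: [-1.567, -0.086, 0.085]
contact_force: [-7.6, 10.7, 12.1]
grip_width: 0.0094
```

```bash
python3 st.py; python3 - <<'E'
from h import *
A=np.mean([cam("scene")["image"].astype(np.float32).mean(2) for _ in range(6)],0); A3=np.load("A3.npy"); np.save("A4.npy",A)
s=(np.load("scene0.npz")["image"].astype(np.float32).mean(2)+cv2.imread("pics/s2.png").astype(np.float32).mean(2))/2
def cen(I):  # bubble centroid over local grey
    b=I[196:207,214:232]; lo=np.percentile(b,50)
    k=cv2.resize(b,None,fx=8,fy=8,interpolation=cv2.INTER_CUBIC)
    h=(k.max()+lo)/2; n,l,st,ce=cv2.connectedComponentsWithStats((k>h).astype(np.uint8)); j=l[np.unravel_index(k.argmax(),k.shape)]
    return (ce[j]+.5)/8-.5+[214,196],st[j][:4]/8,lo,k.max()
for n,I in (("s0",s),("A3",A3),("A4",A)):
    r=cen(I); print(n,r[0].round(2),"zoom14",((r[0]-[200,190]+.5)*14).round(1),r[1:])
f=lambda b:cv2.resize(np.clip((b-30)*1.8,0,255).astype(np.uint8),None,fx=14,fy=14,interpolation=cv2.INTER_CUBIC)
cv2.imwrite("pics/v4.png",np.vstack([f(I[194:212,205:250]) for I in (s,A)]))
# expected: top0 bubble and mid at z .088 projected to the scene
t=dict(np.load("top0.npz")); c=cam("scene")
print(((proj(c,onplane(t,[(225.9,187.8),(227.5,187.7),(223,188),(232,187.4)],.087))-[200,190]+.5)*14).round(1))
E
```

```text
11.6167 [0.5187 0.0187 0.1008] toolF [ -6.3 -12.1  11.5] T [3.817 2.608 0.096] yaw 6.24 0.009406577045910098
s0 [221.23 200.51] zoom14 [304.2 154.1] (array([4.625, 3.   , 5.625, 3.875]), np.float32(100.833336), np.float32(166.9636))
A3 [214.33 201.7 ] zoom14 [207.6 170.8] (array([0.   , 5.25 , 1.875, 2.   ]), np.float32(90.166664), np.float32(141.19157))
A4 [214.2  201.68] zoom14 [205.8 170.5] (array([0.   , 5.25 , 1.625, 2.   ]), np.float32(89.80556), np.float32(139.11836))
[[321.8 152.1]
 [342.5 144.5]
 [284.3 166. ]
 [400.  123.3]]
```

View pics/v4.png

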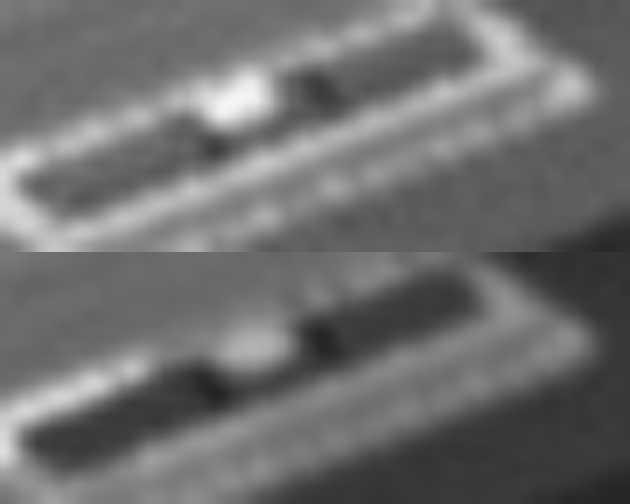

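The bubble (256,349 in the lower half) now sits nearly midway between the lines (203 and 313 along its axis). The s0 calibration puts the centre at about 258. One last numeric comparison, with the bright frame edge excluded.

```bash
python3 - <<'E'
from h import *
s=(np.load("scene0.npz")["image"].astype(np.float32).mean(2)+cv2.imread("pics/s2.png").astype(np.float32).mean(2))/2
for n,I in (("s0",s),("A3",np.load("A3.npy")),("A4",np.load("A4.npy"))):
    b=cv2.resize(I[190:220,200:255],None,fx=14,fy=14,interpolation=cv2.INTER_CUBIC)
    # profile along the bubble axis direction through its centre
    u=np.arange(240,420); v=153-.37*(u-325)
    for off in (3,9):
        p=np.mean([cv2.remap(b,u.astype(np.float32)[None]+o,(v+off+o).astype(np.float32)[None],1)[0] for o in(-3,0,3)],0)
        w=p[30:150]; hi=w.max(); k=30+w.argmax()
        out=[]
        for f in(.5,.7):
            lv=lambda side: (hi-side)*f+side
            L=p[max(0,k-55):k].min(); Rr=p[k:k+75].min(); base=max(L,Rr); t=base+(hi-base)*f
            i=k
            while p[i]>t:i-=1
            j=k
            while p[j]>t:j+=1
            out.append((u[i],u[j],(u[i]+u[j])/2))
        print(n,off,"edges/mid",out,"dark L,R",u[max(0,k-65)+p[max(0,k-65):k].argmin()],u[k+p[k:k+90].argmin()])
E
```

```text
s0 3 edges/mid [(np.int64(275), np.int64(343), np.float64(309.0)), (np.int64(280), np.int64(337), np.float64(308.5))] dark L,R 253 381
s0 9 edges/mid [(np.int64(279), np.int64(345), np.float64(312.0)), (np.int64(284), np.int64(340), np.float64(312.0))] dark L,R 255 386
A3 3 edges/mid [(np.int64(285), np.int64(354), np.float64(319.5)), (np.int64(290), np.int64(348), np.float64(319.0))] dark L,R 262 385
A3 9 edges/mid [(np.int64(291), np.int64(354), np.float64(322.5)), (np.int64(296), np.int64(349), np.float64(322.5))] dark L,R 271 388
A4 3 edges/mid [(np.int64(290), np.int64(362), np.float64(326.0)), (np.int64(297), np.int64(356), np.float64(326.5))] dark L,R 266 387
A4 9 edges/mid [(np.int64(296), np.int64(363), np.float64(329.5)), (np.int64(303), np.int64(358), np.float64(330.5))] dark L,R 271 390
```

Bubble mid is 326–330 against line mid 326–330 on the same axis. The start calibration suggests it's still about 0.5 mm left. I'll nudge 1° and hand in.

servo_tool([
  {"rotation": [0,1,0],"dp": [0,-0.004,0],"hand": 1},
  {"rotation": [0,0,0],"dp": [0,0,0],"hand": 1},
  {"rotation": [0,0,0],"dp": [0,0,0],"hand": 1},
  {"rotation": [0,0,0],"dp": [0,0,0],"hand": 1},
])

```text
time_s: 12.3
tool_pos: [0.5187, 0.0188, 0.1008]
tcp_rot: [-1.567, -0.073, 0.072]
contact_force: [-8.4, 10.3, 12.4]
grip_width: 0.0095
```

```bash
python3 st.py; python3 -c "
from station import bot
print(bot.close_job())"; python3 st.py
```

```text
12.3 [0.5187 0.0188 0.1008] toolF [ -7.4 -12.4  11. ] T [3.886 2.722 0.095] yaw 5.26 0.009527290312816543
the job is handed in; nothing more can be done
None
the job is handed in; nothing more can be done
```

The job is handed in at 12.3 s: the drawer is home, and the arm is still gripping and pressing the knob with the bubble centred as near as I could measure.

- **Drawer:** I pushed the handle until the tool stopped advancing and met about 12 N. It looked flush in the scene view afterwards.
- **Knob:** I gripped the bar at 30 N, pressed until the stand seated, and turned about 57° clockwise, raising the hand as I went. The last reading was a 12.4 N downward press, with about 13 N of sideways load left on the gripper.
- **Bubble:** The arm hid the level from the top camera, so I judged it from the oblique scene view.
  - The profile along the vial put the bubble within about 0.1 mm of the midpoint between the lines.
  - Calibrating against the first top and scene pictures put it about 0.6 mm to the left.
  - I split the difference with a last 1° clockwise turn, about 0.3 mm, and took no picture after it.
- **Other items:** I did not touch the salt shaker, bowl or teaspoon.

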